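# Hold a batten flush in the drilling jig with a push block

### The arm

A 6-joint arm with a two-finger parallel gripper is mounted at the origin on the work surface. World frame = base frame: x ahead of the robot, y to its left, z up, the work surface at z = 0. Lengths are in m, angles in rad, forces in N, time in s.
With the tool pointing down it reaches from about 0.225 to 0.875 m from the base axis. Payload 3.4 kg.
Tool frame: the origin (TCP) lies at the very end of the fingers, on their centre line; the grasp point (between the pads) lies 19 mm behind it (manip.grasp_offset is the distance from the TCP to the grasp point, in m); x points along the fingers, y is the direction in which the jaws open and shut, and the axes are right-handed (so a half turn about x gives the same grasp; the last joint's range is limited). The gripper opens to 85 mm and grips with 20 to 120 N. Pads are 22 mm wide; open, the fingers measure 114 mm over their backs; the gripper's body (76 mm by 85 mm) begins 54 mm behind the grasp point. The pads swing forward as they close: fully open they stand 13 mm farther back than shut.
Start: joints at [1.064, 0.276, 1.505, -0, 1.361, -0.121], TCP at [0.216, 0.533, 0.231] pointing down, gripper open.
Joint ranges: [-2.89, 2.89], [-0.75, 2.08], [0.22, 2.7], [-1.18, 4.32], [0.11, 2.71], [-2.7, 2.7]. Speed limits (rad/s): [2.57, 2.57, 3.14, 3.14, 3.14, 3.14].

### API

Orientations are given as a unit quaternion [w, x, y, z].
In Python, from rig import manip gives the robot as it stands.
- The arm moves only by the tool step_arm, never from a script. Its argument "increments" is a list of rows, each an object with "grip": the opening, from 0 (shut) to 1 (fully open); "delta_pos": the shift along the world's x, y, z in m, a list of three; "twist": the turn about the world's z in degrees. A call has 1 to 10 rows; each row shifts and turns the commanded pose from where the row before left it; what a row does not reach is not made up. A row lasts 1/12 s, in which the tool goes at most 41.7 mm and 7.16 degrees, less where a joint would pass 70% of its speed; a pose out of reach is approached as far as the arm can. A call with a gripper value outside its range is refused whole. The fingers move at their own pace and stop on an object; "force" is the grip in N (left out, the last holds). Time passes only in rows, so rows that do not move let the fingers close. It gives the time, the measured TCP pose, the force and the opening at its end, in the units of the state.
- manip.get_state(): the state, without advancing time (a new reading comes with each control period).
- manip.get_image(name): name is "scene" or "top" or "wrist"; returns a dict with "img" (384x512x3 uint8, red, green, blue), "fx", "fy", "cx", "cy" (pixels), "D" ([k1, k2, p1, p2, k3] as OpenCV has them; the pictures are not rectified), "rvec" (rotation vector, rad) and "tvec" (3), from world to camera coordinates, as OpenCV has them; the wrist camera has in their place "mount" (4x4, takes a point from camera to tool coordinates, whose origin is the TCP and whose axes are the tool frame's). Camera axes: x right, y down, z forward; pixel columns grow to the right and rows downward; lengths in m; the calibration is good to about 2 mm. A picture is of the moment at which its call begins: read the wrist's pose just before it. There is no depth.
- manip.sign_off(): hands the job in, once; it reports no verdict.
The state is a dict: "clock": time; "qpos": joint angles; "qd": joint speeds; "effort": joint torques, N m; "position": TCP position; "ee_rot": TCP orientation; "contact_force": force on the tool from outside, world axes, zero at the start; "moment": the same for the moment, N m; "width": finger opening in m.
Only numpy, scipy, OpenCV 4.12 (cv2) and the standard library are available. Lean on these libraries where they do the work, as an engineer would, in place of code of your own. Each camera call takes 0.05 s, during which the arm holds its last target. There are 200 camera calls.

### The job

The pine batten lies loose in the drilling jig, a little off the aluminium back fence. Take the standing wooden push block, slide it upright and square right down into the gap between batten and front stops, only where the gap is wide enough (middle of the shorter stop; don't bear on the longer one), and push the batten back with it until its whole length is flush against the fence. Finish still gripping the block and pressing the batten flush; keep the gripper itself off the batten and leave everything else on the bench alone.

Things in the scene. Friction and masses are not known exactly. Their poses are not given: they have to be found in the camera images.
- jig: drilling jig fixed to the bench: grey base board 180 (x) x 320 (y) x 15 mm thick. Origin: centre of its underside, on the bench. Its +x points from the front stops to the back fence (roughly away from the robot), z up. Everything in the jig stands on the board's top, 15 mm above the origin
- fence: aluminium back fence fixed on the jig, 24 mm thick (x), 320 mm long (y), 30 mm tall. Origin: on its front face (the face the batten must bear on), mid-length, at the level of the base board's top; axes as the jig's. It lies 60 mm along the jig's +x from the jig's origin
- short_stop: brown hardwood front stop fixed on the jig board, 41 mm deep (x), 100 mm wide (y), 24 mm tall. Origin: middle of its front (robot-side) face, at its underside; axes as the jig's, so its inner face is at x = +41 mm. The gap between it and the batten is about 19 to 27 mm at the start: wide enough for the push block. It is 80 mm before the jig's origin and 65 mm to the left or right; which side varies
- long_stop: the other brown hardwood front stop, 58 mm deep (x), 100 mm wide (y), 24 mm tall, otherwise placed alike with its inner face at x = +58 mm. Its gap to the batten stays under 13 mm: too narrow for the block
- batten: loose pine batten lying flat on the jig board, 70 (x) x 260 (y) x 24 mm tall, about 0.25 kg. Origin: centre of its underside; x across it, towards the fence; y along it. At the start its middle stands 4 to 7 mm off the fence and it is slightly askew (up to 2 degrees); it slides on the board under about 2 to 4 N, and with one end already on the fence the other end swings home under up to about 8 N at the block
- batten_back_left (a point): left (+y) end of the batten's back face (the face towards the fence), at half its height
- batten_back_right (a point): right (-y) end of the batten's back face, at half its height
- push_block: loose brown hardwood push block standing on the bench to the right of the jig, 16 mm thick (x) all over: lower part 60 mm wide (y) and 42 mm tall, above it a central upright grip 30 mm wide (y) and 36 mm tall; 78 mm tall in all, about 60 g. Origin: centre of its underside, z up. It is the same turned half round about z. Gripped across its 16 mm, at 40 mm above its foot or higher, the fingers clear the batten and stops
- offcut: bystander: pine offcut, 45 x 50 x 24 mm, lying on the bench beside the push block (about 90 mm along the push block's -y); leave alone. Origin near its middle, at the underside
- steel_rule: bystander: steel rule, 28 x 200 x 4 mm, lying on the bench in front of the jig; leave alone. Origin near its middle, at the underside
- glue: bystander: glue bottle, 60 mm across, 170 mm tall; leave alone. Origin near its middle, at the underside
- tape: bystander: tape measure, 70 x 40 x 65 mm tall; leave alone. Origin near its middle, at the underside
- hammer: bystander: hammer lying on the bench to the left, under 45 mm tall; leave alone. Origin near its middle, at the underside
- square: bystander: try square, stock 20 x 110 x 20 mm with a 160 mm blade, lying behind the jig; leave alone. Origin near its middle, at the underside
- tin: bystander: open steel tin, 80 mm across, 60 mm tall; leave alone. Origin near its middle, at the underside
Things that resemble listed ones, but are neither listed nor needed, are in the scene too. What is shaped like the push_block but green or pink is not meant.

How it is judged:
On the way, in this order (a step that is already met when the one before it is completed fails the run):
1. the held push block is lifted clear of the bench (height (world z) of push_block above 0.04 m and contact force between the fingers and push_block above 1 N), for 0.2 s.
2. the held push block is down in the wide gap, in front of the short stop (x of push_block in the frame of short_stop between 0.043 and 0.085 m and y of push_block in the frame of short_stop between -0.03 and 0.03 m and z of push_block in the frame of short_stop below 0.012 m and angle between push_block's own z axis and vertical below 0.15 rad and angle between the x axis of push_block and the x axis of jig, either way round below 0.2 rad), for 0.2 s.
At the end, for the whole second after the job is handed in: Block gripped (>2 N), upright (0.15 rad), square to the jig (0.2 rad), in the wide gap: foot within 12 mm of the board, within 30 mm of the short stop's middle line; it presses the batten and the batten the fence (>2 N each), both batten ends within 2 mm of the fence, batten flat, all still (all of step 2 and x of each of batten_back_left, batten_back_right in the frame of fence above -0.002 m and contact force between push_block and batten above 2 N and contact force between batten and fence above 2 N and contact force between the fingers and push_block above 2 N and z of batten in the frame of jig below 0.018 m and angle between batten's own z axis and vertical below 0.05 rad and linear speed of each of batten, push_block below 0.02 m/s); the arm keeps its last pose, push and grip.
It fails at once if the push block bears on the long stop (over 4 N) (contact force between push_block and long_stop above 4 N).
It fails at once if the gripper or arm itself touches the batten (over 2 N) (contact force between any of the fingers, the arm and batten above 2 N).
It fails at once if a bystander is moved more than 25 mm (distance of any of offcut, steel_rule, glue, tape, hammer, square, tin from where it was at the start of the episode above 0.025 m).
It also fails if it takes over 40 s, if anything falls off the work surface, if the arm or the gripper's body presses on something with over 40 N, if the wrist force passes 120 N, or if a joint passes its speed limit or range.

## Working session

There is one attempt and no reset: what is moved stays moved. The work goes in short steps, Python scripts to look and compute and a tool call to move; the robot and the scene stay as the last step left them, time stands still between calls to the robot, and variables do not carry over. Pictures are saved under pics/ and viewed, about 8 in all and at most 12, crops included, and the job is handed in when it is done.

Besides the shell and the picture viewer there is one more tool, called after "Emit:" as a command line: name --argument value ..., lists and objects as JSON in quotes. step_arm: Moves the arm, as the interface text tells. Its arguments: {"type":"object","properties":{"increments":{"type":"array"},"force":{"type":"number"}},"required":["increments"]}

```bash
mkdir -p pics
cat > h.py <<'E'
import numpy as np, cv2
from rig import manip
def cap(n):
    st=manip.get_state(); d=manip.get_image(n); d['st']=st; return d
def cam(d):
    K=np.array([[d['fx'],0,d['cx']],[0,d['fy'],d['cy']],[0,0,1.]]); D=np.array(d['D'],float)
    if 'rvec' in d and d['rvec'] is not None:
        R=cv2.Rodrigues(np.array(d['rvec'],float))[0]; t=np.array(d['tvec'],float).ravel(); 
    else:
        from scipy.spatial.transform import Rotation as Ro
        w,x,y,z=d['st']['ee_rot']; T=np.eye(4); T[:3,:3]=Ro.from_quat([x,y,z,w]).as_matrix(); T[:3,3]=d['st']['position']
        M=np.linalg.inv(T@np.array(d['mount'])); R,t=M[:3,:3],M[:3,3]
    return K,D,R,t
def plane(d,px,z):
    K,D,R,t=cam(d); u=cv2.undistortPoints(np.array(px,float).reshape(-1,1,2),K,D).reshape(-1,2)
    r=np.c_[u,np.ones(len(u))]@R; c=-R.T@t
    return c+r*((z-c[2])/r[:,2])[:,None]
def proj(d,P):
    K,D,R,t=cam(d); return cv2.projectPoints(np.array(P,float).reshape(-1,1,3),cv2.Rodrigues(R)[0],t,K,D)[0].reshape(-1,2)
def save(d,f,crop=None,s=1):
    im=d['img'][:,:,::-1]
    if crop: x0,y0,x1,y1=crop; im=im[y0:y1,x0:x1]
    cv2.imwrite('pics/'+f,cv2.resize(im,None,fx=s,fy=s,interpolation=cv2.INTER_CUBIC))
E
python3 - <<'E'
from h import *
import pickle
D={n:cap(n) for n in('top','scene','wrist')}
pickle.dump(D,open('d0.pkl','wb'))
save(D['top'],'top0.png',None,1.5); save(D['scene'],'scene0.png',None,1.5)
for n in('top','scene'):
    K,Di,R,t=cam(D[n]); print(n,-R.T@t, K[0,0],R[2])
print(manip.get_state())
E
```

```text
top [0.43355468 0.01731793 1.23441383] 356.37207466984285 [ 0.1240183  -0.00221411 -0.99227746]
scene [ 1.39146517 -0.4207446   0.6907142 ] 378.0100583676828 [-0.72209984  0.39441876 -0.56833587]
{'clock': 0.15, 'qpos': array([ 1.06399001e+00,  2.76430387e-01,  1.50584331e+00,  9.44887529e-06,
        1.36072783e+00, -1.21011709e-01]), 'qd': array([ 0.00012995, -0.00160652, -0.00417808,  0.00063197, -0.00287222,
        0.00024972]), 'effort': array([ 1.82001535e-03, -4.17146230e+01, -2.46032399e+01, -8.39673453e-05,
        7.59925344e-03,  4.61361799e-05]), 'position': array([0.21617927, 0.53237614, 0.23064908]), 'ee_rot': array([ 0.6938348 ,  0.13508257,  0.69414863, -0.13602809]), 'contact_force': array([ 0.70854664, -1.15006903, -0.10339927]), 'moment': array([ 0.02661663, -0.04029806,  0.00880248]), 'width': 0.08512851554458094}
```

View pics/top0.png

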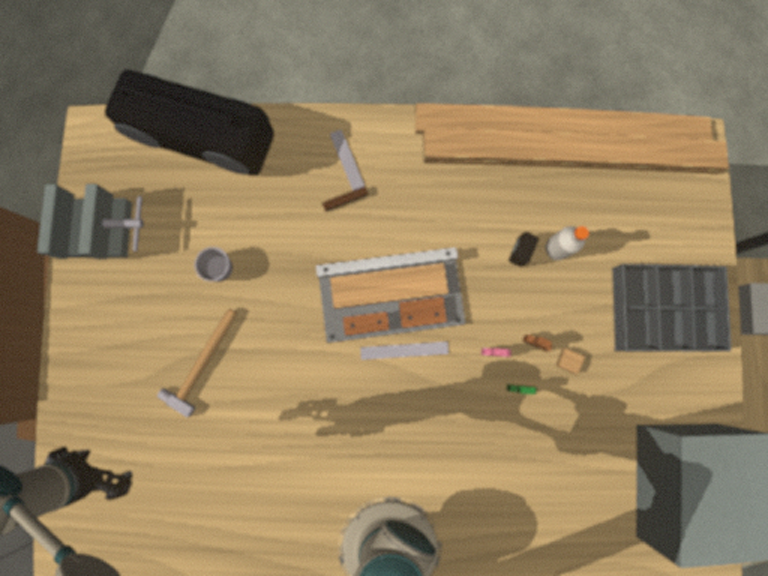

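View pics/scene0.png

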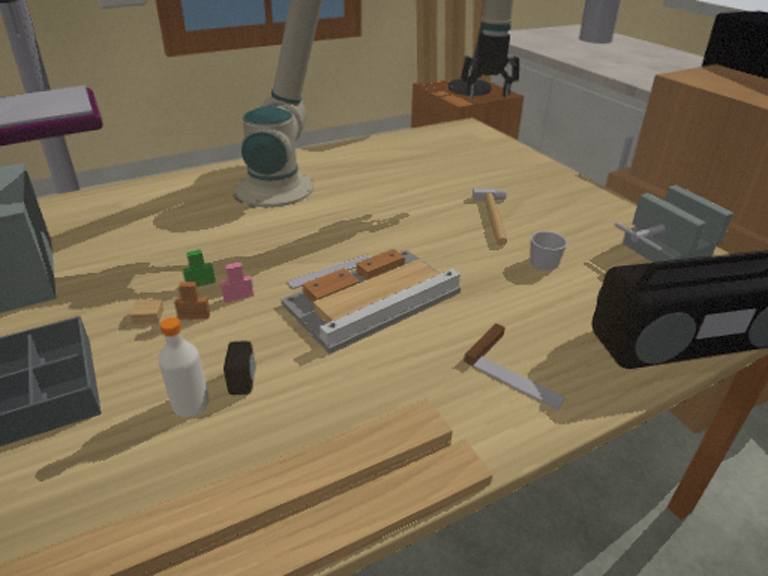

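The top view shows the fence at (390,263), with the batten in front of it. The thin left stop at (366,323) is the short one, on the +y side, and the deep right stop is at (423,312). The brown block is at (538,342), with pink at (495,352), green at (521,389) and the offcut at (571,360). The scene view agrees.

Run:
```python
from h import *
import pickle
D=pickle.load(open('d0.pkl','rb')); d=D['top']
hsv=cv2.cvtColor(d['img'],cv2.COLOR_RGB2HSV)
for p in [(359,228),(244,215),(282,208),(380,240),(260,190),(300,300)]: print(p,hsv[p[1],p[0]])
m=((hsv[:,:,0]<14)&(hsv[:,:,1]>130)&(hsv[:,:,2]>60)).astype(np.uint8)
n,l,s,c=cv2.connectedComponentsWithStats(m)
for i in range(1,n):
    x,y=c[i]
    if s[i,4]>15 and 200<x<420 and 140<y<270:
        cn=cv2.findContours((l==i).astype(np.uint8),0,2)[0][0]; r=cv2.minAreaRect(cn)
        print(s[i],c[i],r, plane(d,[c[i]],.039).round(4)); print(plane(d,cv2.boxPoints(r),.039).round(3)[:,:2].tolist())
print('px fence ends', plane(d,[(212,180),(305,169)],.045).round(3), 'robot base',plane(d,[(260,360)],0).round(3))
w=D['wrist']; K,Di,R,t=cam(w); print('wrist cam pos',-R.T@t,'fwd',R[2],'mount',w['mount'],K[0,0])
```

```text
(359, 228) [ 13 146 140]
(244, 215) [ 12 145 163]
(282, 208) [ 11 144 154]
(380, 240) [ 16 125 192]
(260, 190) [ 16 121 207]
(300, 300) [ 18 108 177]
[383 151  10   9  73] [387.47945205 154.83561644] ((387.5, 155.0), (8.0, 9.0), 90.0) [[ 0.7204 -0.4337  0.039 ]]
[[0.734, -0.418], [0.735, -0.451], [0.706, -0.449], [0.705, -0.417]]
[267 199  30  19 426] [281.29812207 207.77699531] ((281.3538513183594, 207.83078002929688), (15.628376007080078, 28.52798843383789), 82.87498474121094) [[ 0.5296 -0.0639  0.039 ]]
[[0.549, -0.013], [0.562, -0.108], [0.51, -0.115], [0.497, -0.02]]
[230 209  29  14 281] [243.76512456 215.38434164] ((243.69000244140625, 215.32998657226562), (10.748023986816406, 28.42569351196289), 81.8698959350586) [[0.5018 0.0617 0.039 ]]
[[0.512, 0.112], [0.527, 0.018], [0.492, 0.012], [0.477, 0.106]]
[350 224  17   9  82] [359.14634146 227.67073171] ((358.62066650390625, 226.94827270507812), (17.45536231994629, 6.127945899963379), 21.801406860351562) [[ 0.4665 -0.3282  0.039 ]]
[[0.47, -0.295], [0.489, -0.303], [0.468, -0.358], [0.449, -0.35]]
px fence ends [[ 0.619  0.172  0.045]
 [ 0.663 -0.143  0.045]] robot base [[ 0.015 -0.002  0.   ]]
wrist cam pos [0.14667407 0.56089407 0.37395832] fwd [ 0.26733514 -0.11109842 -0.95717765] mount [[ 5.01523972e-04 -2.89697683e-01  9.57118071e-01 -1.43426808e-01]
 [ 9.99999468e-01 -7.17356478e-04 -7.41120909e-04  8.94994331e-05]
 [ 9.01295858e-04  9.57117933e-01  2.89697169e-01 -7.51362987e-02]
 [ 0.00000000e+00  0.00000000e+00  0.00000000e+00  1.00000000e+00]] 317.7203535339799
```

Emit:
step_arm --increments '[{"grip": 1,"delta_pos": [0.005,-0.02,0],"twist": -3},{"grip": 1,"delta_pos": [0.01,-0.03,0],"twist": -5},{"grip": 1,"delta_pos": [0.01,-0.03,0],"twist": -5},{"grip": 1,"delta_pos": [0.01,-0.03,0],"twist": -5},{"grip": 1,"delta_pos": [0.01,-0.03,0],"twist": -5},{"grip": 1,"delta_pos": [0.01,-0.03,0],"twist": -5},{"grip": 1,"delta_pos": [0.01,-0.03,0],"twist": -5},{"grip": 1,"delta_pos": [0.01,-0.03,0],"twist": -5},{"grip": 1,"delta_pos": [0.01,-0.03,0],"twist": -5},{"grip": 1,"delta_pos": [0.01,-0.03,0],"twist": -5}]'

```text
clock: 0.98
position: [0.3113, 0.2412, 0.2312]
ee_rot: [0.578, 0.407, 0.578, -0.407]
contact_force: [0.7, 0.4, 0.3]
width: 0.0852
```

Emit:
step_arm --increments '[{"grip": 1,"delta_pos": [0.01,-0.03,0],"twist": -5},{"grip": 1,"delta_pos": [0.01,-0.03,0],"twist": -5},{"grip": 1,"delta_pos": [0.01,-0.03,0],"twist": -5},{"grip": 1,"delta_pos": [0.01,-0.03,0],"twist": -5},{"grip": 1,"delta_pos": [0.01,-0.03,0],"twist": -5},{"grip": 1,"delta_pos": [0.01,-0.03,0],"twist": -5},{"grip": 1,"delta_pos": [0.01,-0.03,0],"twist": -5},{"grip": 1,"delta_pos": [0.01,-0.03,0],"twist": -5},{"grip": 1,"delta_pos": [0.01,-0.03,0],"twist": -1},{"grip": 1,"delta_pos": [0.01,-0.03,0],"twist": 0}]'

```text
clock: 1.82
position: [0.4114, -0.0588, 0.2312]
ee_rot: [0.4, 0.583, 0.4, -0.583]
contact_force: [0.1, -0.1, 0.3]
width: 0.0852
```

Emit:
step_arm --increments '[{"grip": 1,"delta_pos": [0.01,-0.03,0],"twist": 0},{"grip": 1,"delta_pos": [0.01,-0.03,0],"twist": 0},{"grip": 1,"delta_pos": [0.01,-0.03,0],"twist": 0},{"grip": 1,"delta_pos": [0.01,-0.03,-0.01],"twist": 0},{"grip": 1,"delta_pos": [0.01,-0.03,-0.01],"twist": 0},{"grip": 1,"delta_pos": [0,-0.03,-0.01],"twist": 0},{"grip": 1,"delta_pos": [0,-0.03,0],"twist": 0},{"grip": 1,"delta_pos": [0,-0.01,0],"twist": 0},{"grip": 1,"delta_pos": [0,0,0],"twist": 0},{"grip": 1,"delta_pos": [0,0,0],"twist": 0}]'

```text
clock: 2.65
position: [0.4611, -0.2767, 0.2011]
ee_rot: [0.399, 0.584, 0.4, -0.583]
contact_force: [0.7, 0.8, -0.1]
width: 0.0855
```

Run:
```python
from h import *
import pickle
d=cap('wrist'); pickle.dump(d,open('w1.pkl','wb')); save(d,'w1.png',None,1.5)
s=d['st']; print(s['clock'],s['position'],s['ee_rot'],s['qpos'],s['contact_force'])
K,Di,R,t=cam(d); print(-R.T@t,R[2])
```

```text
2.65 [ 0.46111605 -0.27669015  0.20108894] [ 0.39907299  0.58353973  0.40019139 -0.58315434] [-6.70542176e-01  2.39889318e-01  1.63281655e+00  1.03393695e-03
  1.27023726e+00 -3.01320234e-01] [ 0.73557877  0.75441698 -0.07912972]
[ 0.48690735 -0.20739532  0.34461505] [-0.10636861 -0.26933224 -0.95715509]
```

View pics/w1.png

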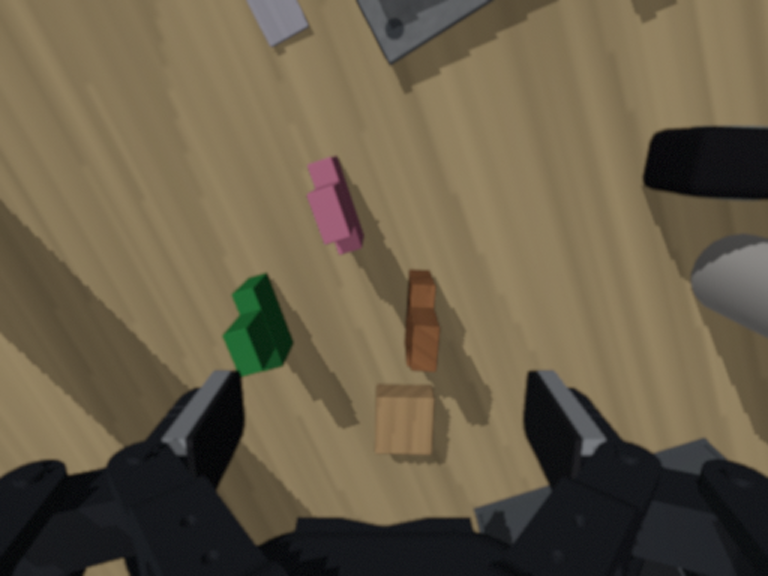

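The wrist view shows the brown block at (421,320), pink at (335,205), green at (258,325) and the offcut at (405,420). Next I'll measure the block's edges.

Run:
```python
from h import *
import pickle
d=pickle.load(open('w1.pkl','rb'))
hsv=cv2.cvtColor(d['img'],cv2.COLOR_RGB2HSV)
m=((hsv[:,:,0]<14)&(hsv[:,:,1]>125)&(hsv[:,:,2]>50)).astype(np.uint8)
n,l,s,c=cv2.connectedComponentsWithStats(m)
i=max((i for i in range(1,n) if s[i,4]>50),key=lambda i:-np.hypot(*(c[i]-[281,213]))); print(s[i],c[i])
for r in range(s[i,1],s[i,1]+s[i,3]):
    xs=np.where(l[r]==i)[0]; print(r,xs.min(),xs.max(),hsv[r,xs[1:-1]][:,2])
print(s[[j for j in range(1,n) if s[j,4]>50]])
```

```text
[ 271  181   22   66 1210] [280.80826446 215.02231405]
181 274 284 [88 88 88 89 88 88 89 89 89]
182 273 285 [90 88 88 88 88 88 88 87 87 86 86]
183 273 286 [87 88 88 87 87 87 86 86 85 84 84 83]
184 274 286 [86 85 85 85 84 84 83 83 82 82 82]
185 273 286 [81 84 84 83 82 83 83 84 84 84 84 84]
186 273 287 [82 84 84 85 85 85 86 86 87 87 87 89 88]
187 273 288 [83 88 87 87 88 88 89 88 89 89 90 90 90 90]
188 273 288 [83 89 92 90 91 91 91 92 92 92 92 92 92 93]
189 273 288 [ 85  96 101 101 100 100 100 100 101 100  99  99  97  97]
190 273 289 [ 88 107 113 114 113 113 114 114 114 112 111 108 108 109 113]
191 273 289 [ 91 110 117 118 117 118 119 119 120 119 118 114 114 118 123]
192 273 289 [ 94 111 118 118 117 118 119 119 118 119 118 116 116 121 125]
193 273 289 [ 96 112 117 117 117 118 119 120 119 119 117 115 116 122 126]
194 273 289 [ 99 114 119 118 117 117 118 119 120 119 117 117 118 122 125]
195 273 289 [102 115 117 118 117 118 119 120 120 119 119 119 120 124 126]
196 272 289 [ 82 105 116 118 117 117 118 118 119 120 120 120 121 123 125 125]
197 273 288 [108 117 118 118 117 118 119 120 119 121 
[... 3272 characters left out ...]
0 [ 95 106 120 124 122 122 121 119 120 119 118 116 114 112 111 111 112]
239 271 290 [106  98 109 122 124 124 122 122 121 121 120 119 119 117 114 112 110 110]
240 271 290 [110 102 110 121 124 124 124 123 122 121 120 119 119 119 117 116 113 112]
241 272 290 [103 110 119 122 124 124 124 123 122 121 121 120 120 120 118 116 113]
242 272 290 [106 111 117 119 121 123 124 124 124 123 122 121 120 120 119 118 115]
243 273 290 [112 115 116 118 119 122 124 124 124 123 122 120 120 119 119 116]
244 274 290 [114 115 116 117 118 121 122 124 124 123 122 121 121 119 116]
245 275 290 [114 114 115 117 118 121 121 123 123 123 122 121 120 116]
246 277 289 [116 117 118 119 120 119 118]
[[ 271  181   22   66 1210]]
```

Run:
```python
from h import *
import pickle
d=pickle.load(open('w1.pkl','rb'))
from scipy.spatial.transform import Rotation as Ro
P=plane(d,[(274.8,216.5),(292.5,218.3),(290.7,246.7),(272.8,242.5)],.078)[:,:2]
Q=plane(d,[(273,189.3),(289.5,189.7),(288.8,204.8),(272.5,203.8)],.042)[:,:2]
for A in(P,Q):
    print(A.round(4).tolist(),A.mean(0).round(4),'sides',[round(float(np.linalg.norm(A[i]-A[i-1])),4) for i in range(4)])
    for a,b in((A[3],A[0]),(A[2],A[1])): v=b-a; print(' yaw of block', np.degrees(np.arctan2(-v[0],v[1])).round(2))
w,x,y,z=d['st']['ee_rot']; T=Ro.from_quat([x,y,z,w]).as_matrix(); print('tool yaw',np.degrees(np.arctan2(T[1,1],T[0,1])),T[:,0])
```

```text
[[0.4649, -0.3106], [0.4791, -0.318], [0.4682, -0.3439], [0.4543, -0.334]] [ 0.4666 -0.3266] sides [0.0257, 0.016, 0.0282, 0.0171]
 yaw of block -24.35
 yaw of block -22.71
[[0.4702, -0.2968], [0.4854, -0.3031], [0.4794, -0.3178], [0.4645, -0.3108]] [ 0.4749 -0.3071] sides [0.0152, 0.0164, 0.0159, 0.0165]
 yaw of block -22.21
 yaw of block -22.0
tool yaw -21.172397182096105 [-4.44263875e-04  1.61286707e-03 -9.99998601e-01]
```

Emit:
step_arm --increments '[{"grip": 1,"delta_pos": [0.0053,-0.0256,0],"twist": -1.3},{"grip": 1,"delta_pos": [0,-0.025,-0.01],"twist": 0},{"grip": 1,"delta_pos": [0,0,-0.03],"twist": 0},{"grip": 1,"delta_pos": [0,0,-0.03],"twist": 0},{"grip": 1,"delta_pos": [0,0,-0.03],"twist": 0},{"grip": 1,"delta_pos": [0,0,-0.03],"twist": 0},{"grip": 1,"delta_pos": [0,0,-0.02],"twist": 0},{"grip": 1,"delta_pos": [0,0,-0.009],"twist": 0},{"grip": 1,"delta_pos": [0,0,0],"twist": 0},{"grip": 1,"delta_pos": [0,0,0],"twist": 0}]'

```text
clock: 3.53
position: [0.4673, -0.3272, 0.0431]
ee_rot: [0.394, 0.588, 0.393, -0.587]
contact_force: [-0.4, 0.2, 0.8]
width: 0.0853
```

Emit:
step_arm --increments '[{"grip": 0,"delta_pos": [0,0,0],"twist": 0},{"grip": 0,"delta_pos": [0,0,0],"twist": 0},{"grip": 0,"delta_pos": [0,0,0],"twist": 0},{"grip": 0,"delta_pos": [0,0,0],"twist": 0},{"grip": 0,"delta_pos": [0,0,0],"twist": 0},{"grip": 0,"delta_pos": [0,0,0],"twist": 0},{"grip": 0,"delta_pos": [0,0,0],"twist": 0},{"grip": 0,"delta_pos": [0,0,0],"twist": 0},{"grip": 0,"delta_pos": [0,0,0],"twist": 0},{"grip": 0,"delta_pos": [0,0,0],"twist": 0}]' --force 80

```text
clock: 4.37
position: [0.4669, -0.3282, 0.0428]
ee_rot: [0.394, 0.588, 0.393, -0.588]
contact_force: [-1.7, 0.4, 5.6]
width: 0.0147
```

Emit:
step_arm --increments '[{"grip": 0,"delta_pos": [0,0,0.01],"twist": 0},{"grip": 0,"delta_pos": [0,0,0.02],"twist": 0},{"grip": 0,"delta_pos": [0,0,0.03],"twist": 0},{"grip": 0,"delta_pos": [0,0,0.03],"twist": 0},{"grip": 0,"delta_pos": [0,0,0.03],"twist": 0},{"grip": 0,"delta_pos": [0,0,0.03],"twist": 0},{"grip": 0,"delta_pos": [0,0,0.03],"twist": 0},{"grip": 0,"delta_pos": [0,0.02,0.01],"twist": 0},{"grip": 0,"delta_pos": [0.005,0.03,0],"twist": 3},{"grip": 0,"delta_pos": [0.005,0.03,0],"twist": 3}]'

```text
clock: 5.2
position: [0.4769, -0.2477, 0.2336]
ee_rot: [0.424, 0.567, 0.423, -0.566]
contact_force: [-0.3, -0.5, -1.1]
width: 0.0151
```

Emit:
step_arm --increments '[{"grip": 0,"delta_pos": [0.005,0.03,0],"twist": 3},{"grip": 0,"delta_pos": [0.005,0.03,0],"twist": 3},{"grip": 0,"delta_pos": [0.005,0.03,0],"twist": 3},{"grip": 0,"delta_pos": [0.005,0.03,0],"twist": 3},{"grip": 0,"delta_pos": [0.005,0.03,0],"twist": 3},{"grip": 0,"delta_pos": [0.005,0.03,0],"twist": 3},{"grip": 0,"delta_pos": [0.005,0.03,0],"twist": 3},{"grip": 0,"delta_pos": [0.005,0.03,0],"twist": 3},{"grip": 0,"delta_pos": [0.005,0.03,0],"twist": 0.5},{"grip": 0,"delta_pos": [0.005,0.03,0],"twist": 0}]'

```text
clock: 6.03
position: [0.5263, 0.0538, 0.2324]
ee_rot: [0.534, 0.463, 0.534, -0.463]
contact_force: [0.6, -0.7, -0.6]
width: 0.015
```

Emit:
step_arm --increments '[{"grip": 0,"delta_pos": [0,0.03,0],"twist": 0},{"grip": 0,"delta_pos": [0,0.03,0],"twist": 0},{"grip": 0,"delta_pos": [0,0.018,0],"twist": 0},{"grip": 0,"delta_pos": [0,0,0],"twist": 0},{"grip": 0,"delta_pos": [0,0,0],"twist": 0},{"grip": 0,"delta_pos": [0,0,0],"twist": 0}]'

```text
clock: 6.53
position: [0.5264, 0.1296, 0.2322]
ee_rot: [0.534, 0.463, 0.534, -0.464]
contact_force: [-0.2, -0.8, -0.1]
width: 0.0153
```

Run:
```python
from h import *
import pickle
d=cap('wrist'); pickle.dump(d,open('w2.pkl','wb')); save(d,'w2.png',None,1.5)
s=d['st']; print(s['clock'],s['position'],s['ee_rot'],s['contact_force'],s['width'])
K,Di,R,t=cam(d); print(-R.T@t,R[2])
```

```text
6.5333 [0.52640812 0.12955624 0.2322138 ] [ 0.53417572  0.46303299  0.53401388 -0.46377358] [-0.24308188 -0.7852425  -0.08413116] 0.015255132770851217
[0.51503856 0.20347173 0.37557706] [ 0.03938288 -0.28860745 -0.9566372 ]
```

View pics/w2.png

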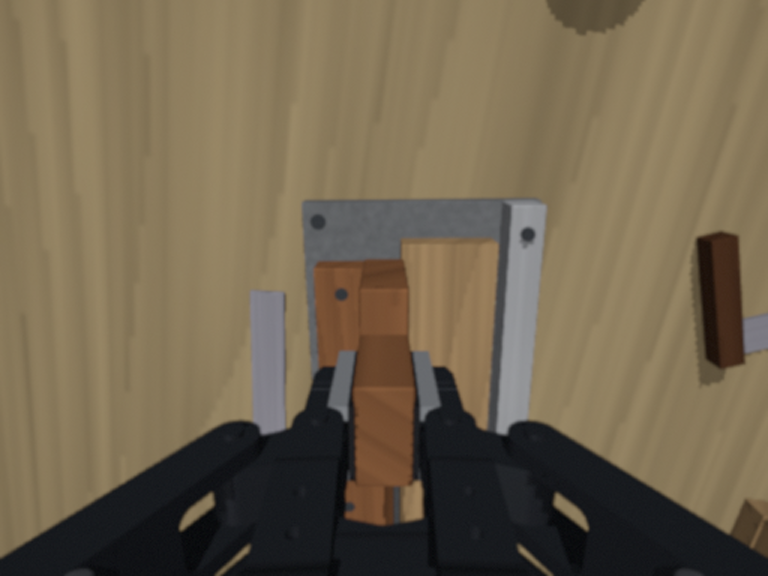

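The held block at (383,380) is square in the grip but hides the gap. I'll shift the arm sideways for a clear view.

Emit:
step_arm --increments '[{"grip": 0,"delta_pos": [-0.03,0.01,0],"twist": 0},{"grip": 0,"delta_pos": [-0.03,0.01,0],"twist": 0},{"grip": 0,"delta_pos": [-0.025,0.01,0],"twist": 0},{"grip": 0,"delta_pos": [0,0,0],"twist": 0},{"grip": 0,"delta_pos": [0,0,0],"twist": 0},{"grip": 0,"delta_pos": [0,0,0],"twist": 0}]'

```text
clock: 7.08
position: [0.4427, 0.1593, 0.2328]
ee_rot: [0.534, 0.464, 0.533, -0.463]
contact_force: [0.1, 0.0, -1.5]
width: 0.0152
```

Run:
```python
from h import *
import pickle
d=cap('wrist'); pickle.dump(d,open('w3.pkl','wb')); save(d,'w3.png',(150,80,500,300),2.2)
s=d['st']; print(s['clock'],s['position'],s['ee_rot'])
hsv=cv2.cvtColor(d['img'],cv2.COLOR_RGB2HSV)
K,Di,R,t=cam(d); print(-R.T@t,R[2])
for P in [(.50,.08),(.50,.06),(.505,.04)]: print(proj(d,[(P[0],P[1],.039)]))
```

```text
7.0833 [0.44266702 0.15932174 0.23278312] [ 0.53441046  0.46416515  0.53317535 -0.46333597]
[0.43102191 0.23315368 0.376169  ] [ 0.04149793 -0.28801102 -0.95672753]
[[295.69497331 239.72588462]]
[[292.73529251 255.05145857]]
[[293.98072298 270.44083125]]
```

View pics/w3.png

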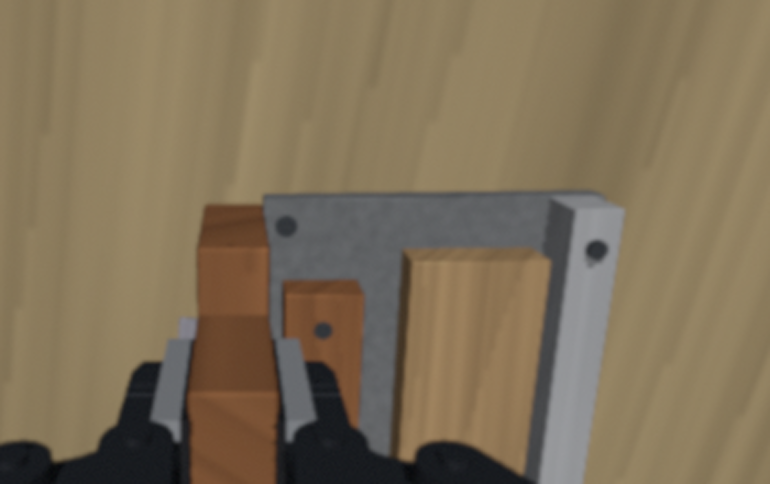

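The gap is clear now. In this crop the stop's inner top edge is at column 362, the batten's front top edge near 408, and the fence's front top edge runs (572,208) to (541,480).

Run:
```python
from h import *
import pickle
d=pickle.load(open('w3.pkl','rb'))
g=cv2.cvtColor(d['img'],cv2.COLOR_RGB2GRAY).astype(float); V=d['img'].max(2)
sat=cv2.cvtColor(d['img'],cv2.COLOR_RGB2HSV)[:,:,1].astype(float)
for r in (225,240,255): print(r,'V',V[r,305:345],'\nsat',sat[r,305:345].astype(int)); print('  fence',V[r,388:425])
def edge(I,r,a,b,sgn):
    G=sgn*np.gradient(cv2.GaussianBlur(I,(3,3),.7)[r])[a:b]; k=G.argmax(); G=np.clip(G,0,None); w=G[max(k-2,0):k+3]; return a+np.average(np.arange(max(k-2,0),max(k-2,0)+len(w)),weights=w)
def line(name,I,rows,f,sgn,z):
    px=[(edge(I,r,*f(r),sgn),r) for r in rows]
    P=plane(d,px,z)[:,:2]; c=np.polyfit(P[:,1],P[:,0],1); res=P[:,0]-np.polyval(c,P[:,1]); k=abs(res)<.0015
    c=np.polyfit(P[k,1],P[k,0],1); print(name,'x=%.4f at y=.06, yaw %.2f'%(np.polyval(c,.06),np.degrees(-np.arctan(c[0]))),'rms',np.std(res[k]),k.sum(),'y',P[:,1].min(),P[:,1].max()); return c
V=V.astype(float)
L={}
L['stop']=line('stop',sat,range(218,270),lambda r:(309,320),-1,.039)
L['batfoot']=line('batten front foot',sat,range(206,270),lambda r:(326,340),1,.015)
L['battop']=line('batten top front',V,range(204,270),lambda r:(329,342),1,.039)
L['fence']=line('fence top front',V,range(180,270),lambda r:(int(410-.114*(r-175))-5,int(410-.114*(r-175))+6),1,.045)
L['batback']=line('batten top back',sat,range(204,280),lambda r:(int(399-.1*(r-194))-7,int(399-.1*(r-194))+8),-1,.039)
# stop left end: y of end edge
c=[edge(sat.T,x,203,222,1) for x in range(283,312)]; 
P=plane(d,[(x,y) for x,y in zip(range(283,312),c)],.039)[:,:2]; print('stop end lower/upper edge',P[[0,10,20,-1]].round(4).tolist())
np.save('L.npy',np.array([L[k] for k in('stop','battop','fence')]))
```

```text
225 V [121 121 122 121 120 119 120 121 123 118 104  96 101 102 102 102 101 100
 101 101 101 102 103 103  96  85  74  68  68  77 104 131 141 141 141 141
 144 145 146 145] 
sat [145 145 146 145 147 146 145 143 143 119  54   0  10  10  10  10  10   8
  10  10  10   8  10  10   3  18  62 105 113 113 113 107 105 105 107 105
 104 106 105 106]
  fence [152 153 153 152 150 150 149 145 126  96  74  74  74  74  74  82 107 133
 148 151 151 151 151 151 151 153 154 154 151 149 149 148 149 148 148 147
 146]
240 V [121 123 122 121 121 121 122 123 116 103  98 103 103 104 104 103 102 102
 103 102 103 103 102  98  88  75  70  67  77 105 131 141 141 141 142 144
 146 147 145 143] 
sat [148 147 148 148 145 145 146 145 127  67  10  10  10  10  12  10  10   8
  10  10  12  10  10   5  17  58  98 118 113 112 107 105 105 105 104 106
 107 104 104 105]
  fence [153 151 149 148 149 144 126  97  74  72  72  72  71  82 108 134 148 152
 152 152 151 151 152 154 154 153 151 149 148 148 149 148 148 147 146 143
 142]
255 V [119 124 125 122 122 123 124 121 111 102 101 102 102 102 100 101 103 103
 103 101 102 102  96  8
[... 362 characters left out ...]
 149 148 147 143 143 146 148
 149]
stop x=0.5244 at y=.06, yaw 8.53 rms 3.9041397953002136e-05 52 y 0.04501129532884901 0.10971177504245094
batten front foot x=0.5495 at y=.06, yaw 8.53 rms 6.889482985054964e-05 64 y 0.03442157920980321 0.11905853173776021
batten top front x=0.5479 at y=.06, yaw 8.49 rms 0.00010517543095283785 66 y 0.04827821533441959 0.12959417862748038
fence top front x=0.6247 at y=.06, yaw 8.54 rms 0.00012346391616932078 90 y 0.06248790515850386 0.1691864816431662
batten top back x=0.6192 at y=.06, yaw 8.35 rms 8.549766833466628e-05 76 y 0.04475808490409158 0.13944490901262907
stop end lower/upper edge [[0.4788, 0.1177], [0.4899, 0.1193], [0.5011, 0.1211], [0.51, 0.1221]]
```

Run:
```python
from h import *
import pickle
from scipy.spatial.transform import Rotation as Ro
d=pickle.load(open('w3.pkl','rb'))
sat=cv2.cvtColor(d['img'],cv2.COLOR_RGB2HSV)[:,:,1].astype(float); V=d['img'].max(2).astype(float)
print('col V',V[165:245,256].astype(int))
h=sat-0
w,x,y,z=d['st']['ee_rot']; T=Ro.from_quat([x,y,z,w]).as_matrix(); p=d['st']['position']
print('tool yaw',np.degrees(np.arctan2(T[1,1],T[0,1])),'tool x',T[:,0])
R_=d['img'][:,:,0].astype(float)-d['img'][:,:,2]
for r in (175,180,186,192,196,200,206,212,218): 
    print(r,'R-B',R_[r,234:248].astype(int),R_[r,265:280].astype(int))
```

```text
col V [150 151 152 152 152 152 148 135 112  98  97  98 100 101  96  93  90  91
  94  96  98  99 101 102 102 101 103 115 127 126 124 122 123 122 122 122
 122 122 122 122 123 122 123 123 123 122 122 122 122 123 122 123 122 123
 123 123 123 119 112 106 104 104 104 104 104 105 105 105 105 105 104 105
 105 105 104 104 104 105 104 104]
tool yaw 8.032874988729692 tool x [ 2.08763798e-03 -2.60349299e-04 -9.99997787e-01]
175 R-B [48 48 48 49 48 48 48 47 47 51 55 56 56 57] [59 57 58 50 22  1 -4 -4 -4 -4 -4 -4 -4 -4 -4]
180 R-B [49 48 48 48 48 48 48 47 50 57 58 58 58 58] [53 53 52 52 41 16 -1 -4 -4 -4 -4 -6 -7 -7 -7]
186 R-B [48 48 48 48 48 47 46 47 53 56 56 57 56 55] [59 60 59 60 57 45 19  0 -4 -4 -4 -5 -5 -6 -7]
192 R-B [48 48 48 48 46 47 56 65 66 66 66 66 66 66] [66 65 67 68 70 69 56 25  2 -4 -4 -4 -4 -4 -4]
196 R-B [48 48 47 47 47 52 61 68 69 68 67 68 69 69] [68 70 72 74 74 73 62 30  3 -3 -5 -4 -4 -4 -4]
200 R-B [48 47 48 48 48 50 60 69 69 69 68 69 67 68] [68 71 72 73 74 72 62 31  3 -3 -4 -4 -4 -5 -4]
206 R-B [48 48 48 48 47 48 57 68 68 69 69 68 68 68] [73 74 74 74 74 72 61 28  2 -5 -4 -4 -3  0  3]
212 R-B [48 48 49 48 47 48 58 67 68 69 68 69 69 69] [73 73 73 74 73 72 55 21  0 -5 -4 -4 -1 13 42]
218 R-B [48 49 47 48 48 49 59 66 68 68 69 68 68 69] [73 74 73 74 74 72 55 21 -1 -4 -4 -5 -2 12 45]
```

Run:
```python
from h import *
import pickle
from scipy.spatial.transform import Rotation as Ro
d=pickle.load(open('w3.pkl','rb'))
w,x,y,z=d['st']['ee_rot']; T=Ro.from_quat([x,y,z,w]).as_matrix(); p=np.array(d['st']['position'])
for n,px,zz in (('shoulder near',[(240,193),(271.9,193)],.232),('shoulder far',[(239.8,220),(271.8,220)],.232),('foot',[(242.8,172.7),(268.4,172.7)],.190)):
    P=plane(d,px,zz); L=(P-p)@T; print(n,'jaw',L[:,1].round(4),'mid',L[:,1].mean().round(4),'w',np.diff(L[:,1]).round(4),'z_tool',L[:,2].mean().round(4))
```

```text
shoulder near jaw [-0.0085  0.0067] mid -0.0009 w [0.0152] z_tool -0.0301
shoulder far jaw [-0.0088  0.0068] mid -0.001 w [0.0156] z_tool -0.0163
foot jaw [-0.0088  0.0066] mid -0.0011 w [0.0154] z_tool -0.0299
```

Emit:
step_arm --increments '[{"grip": 0,"delta_pos": [0.0233,-0.0213,0],"twist": 0.5},{"grip": 0,"delta_pos": [0.03,-0.03,0],"twist": 0},{"grip": 0,"delta_pos": [0.02,-0.02,-0.01],"twist": 0},{"grip": 0,"delta_pos": [0.02,-0.02,-0.02],"twist": 0},{"grip": 0,"delta_pos": [0,0,-0.03],"twist": 0},{"grip": 0,"delta_pos": [0,0,-0.03],"twist": 0},{"grip": 0,"delta_pos": [0,0,-0.03],"twist": 0},{"grip": 0,"delta_pos": [0,0,-0.015],"twist": 0},{"grip": 0,"delta_pos": [0,0,0],"twist": 0},{"grip": 0,"delta_pos": [0,0,0],"twist": 0}]'

```text
clock: 7.97
position: [0.535, 0.0686, 0.0965]
ee_rot: [0.535, 0.461, 0.536, -0.462]
contact_force: [-0.9, 0.3, -1.1]
width: 0.0153
```

Run:
```python
from h import *
import pickle
d=cap('wrist'); pickle.dump(d,open('w4.pkl','wb')); save(d,'w4.png',(150,60,410,320),2.2)
s=d['st']; print(s['clock'],s['position'],s['ee_rot'],s['contact_force'])
c=np.load('L.npy'); p=s['position']
print('stop,bat x at y:',np.polyval(c[0],p[1]),np.polyval(c[1],p[1]))
```

```text
7.9667 [0.53500459 0.06856439 0.09646011] [ 0.53540018  0.46098792  0.53619989 -0.46187278] [-0.90090264  0.30789782 -1.12082189]
stop,bat x at y: 0.5230836509779058 0.5466071978102964
```

View pics/w4.png

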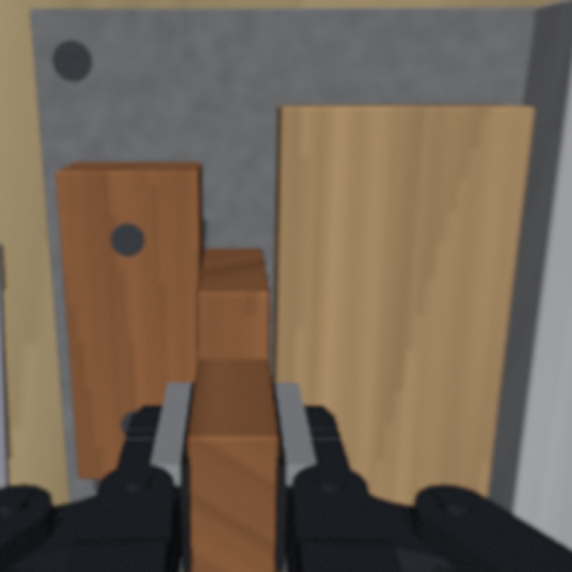

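At hover the foot spans columns 204–264, between the stop edge at about 199 and the batten at about 276. It sits roughly 1.3 mm too close to the stop, so I'll correct that and descend.

Emit:
step_arm --increments '[{"grip": 0,"delta_pos": [0.0014,0,0],"twist": 0},{"grip": 0,"delta_pos": [0,0,0],"twist": 0},{"grip": 0,"delta_pos": [0,0,-0.008],"twist": 0},{"grip": 0,"delta_pos": [0,0,-0.008],"twist": 0},{"grip": 0,"delta_pos": [0,0,-0.004],"twist": 0},{"grip": 0,"delta_pos": [0,0,0],"twist": 0}]'

```text
clock: 8.52
position: [0.5346, 0.0695, 0.076]
ee_rot: [0.535, 0.46, 0.537, -0.462]
contact_force: [-0.3, 1.4, 0.1]
width: 0.0151
```

Emit:
step_arm --increments '[{"grip": 0,"delta_pos": [0,0,-0.006],"twist": 0},{"grip": 0,"delta_pos": [0,0,-0.006],"twist": 0},{"grip": 0,"delta_pos": [0,0,-0.004],"twist": 0},{"grip": 0,"delta_pos": [0,0,0],"twist": 0},{"grip": 0,"delta_pos": [0,0,0],"twist": 0},{"grip": 0,"delta_pos": [0,0,0],"twist": 0}]'

```text
clock: 9.02
position: [0.536, 0.0694, 0.0614]
ee_rot: [0.536, 0.461, 0.536, -0.461]
contact_force: [-0.4, 0.4, -1.1]
width: 0.0151
```

Emit:
step_arm --increments '[{"grip": 0,"delta_pos": [0.001,0.00015,0],"twist": 0},{"grip": 0,"delta_pos": [0.001,0.00015,0],"twist": 0},{"grip": 0,"delta_pos": [0.001,0.00015,0],"twist": 0},{"grip": 0,"delta_pos": [0.001,0.00015,0],"twist": 0},{"grip": 0,"delta_pos": [0.001,0.00015,0],"twist": 0},{"grip": 0,"delta_pos": [0.001,0.00015,0],"twist": 0},{"grip": 0,"delta_pos": [0,0,0],"twist": 0},{"grip": 0,"delta_pos": [0,0,0],"twist": 0}]' --force 100

```text
clock: 9.68
position: [0.5417, 0.0704, 0.0612]
ee_rot: [0.536, 0.461, 0.536, -0.461]
contact_force: [-1.8, -0.3, 0.3]
width: 0.015
```

Emit:
step_arm --increments '[{"grip": 0,"delta_pos": [0.001,0.00015,0],"twist": 0},{"grip": 0,"delta_pos": [0.001,0.00015,0],"twist": 0},{"grip": 0,"delta_pos": [0,0,0],"twist": 0},{"grip": 0,"delta_pos": [0,0,0],"twist": 0}]'

```text
clock: 10.02
position: [0.5441, 0.0706, 0.0612]
ee_rot: [0.536, 0.461, 0.536, -0.461]
contact_force: [-1.0, -0.4, -1.3]
width: 0.0149
```

Emit:
step_arm --increments '[{"grip": 0,"delta_pos": [0.001,0.00015,0],"twist": 0},{"grip": 0,"delta_pos": [0,0,0],"twist": 0},{"grip": 0,"delta_pos": [0,0,0],"twist": 0}]'

```text
clock: 10.27
position: [0.5442, 0.0706, 0.0612]
ee_rot: [0.536, 0.461, 0.536, -0.461]
contact_force: [-3.7, -0.8, 0.8]
width: 0.015
```

Emit:
step_arm --increments '[{"grip": 0,"delta_pos": [0.001,0.00015,0],"twist": 0},{"grip": 0,"delta_pos": [0,0,0],"twist": 0},{"grip": 0,"delta_pos": [0,0,0],"twist": 0}]'

```text
clock: 10.52
position: [0.5446, 0.0706, 0.0612]
ee_rot: [0.536, 0.46, 0.537, -0.462]
contact_force: [-5.2, -1.8, 1.6]
width: 0.0152
```

Emit:
step_arm --increments '[{"grip": 0,"delta_pos": [0.001,0.00015,0],"twist": 0},{"grip": 0,"delta_pos": [0,0,0],"twist": 0},{"grip": 0,"delta_pos": [0,0,0],"twist": 0}]'

```text
clock: 10.77
position: [0.5453, 0.0703, 0.0611]
ee_rot: [0.536, 0.46, 0.537, -0.462]
contact_force: [-5.4, -2.3, 2.7]
width: 0.015
```

Run:
```python
from h import *
import pickle
d=cap('wrist'); pickle.dump(d,open('w5.pkl','wb')); save(d,'w5.png',(150,60,410,320),2.2)
s=d['st']; print(s['clock'],s['position'],s['ee_rot'],s['contact_force'],s['moment'])
```

```text
10.7667 [0.54528813 0.07033251 0.06111562] [ 0.53560304  0.45991172  0.53669529 -0.462135  ] [-5.38747881 -2.31059211  2.66332914] [-0.59843142  0.98424158 -0.14100973]
```

View pics/w5.png

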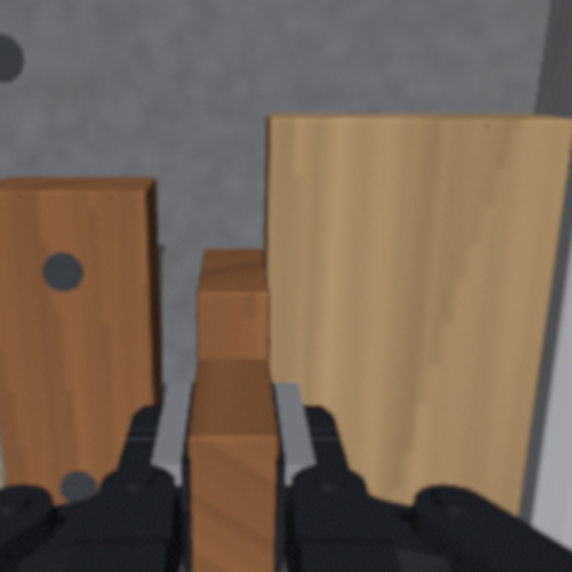

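Emit:
step_arm --increments '[{"grip": 0,"delta_pos": [0.001,0.00015,0],"twist": 0},{"grip": 0,"delta_pos": [0,0,0],"twist": 0},{"grip": 0,"delta_pos": [0.001,0.00015,0],"twist": 0},{"grip": 0,"delta_pos": [0,0,0],"twist": 0},{"grip": 0,"delta_pos": [0,0,0],"twist": 0}]'

```text
clock: 11.23
position: [0.5458, 0.0703, 0.0609]
ee_rot: [0.535, 0.459, 0.537, -0.463]
contact_force: [-8.0, -3.3, 4.0]
width: 0.0147
```

Emit:
step_arm --increments '[{"grip": 0,"delta_pos": [0.001,0.00015,0],"twist": 0},{"grip": 0,"delta_pos": [0,0,0],"twist": 0},{"grip": 0,"delta_pos": [0.001,0.00015,0],"twist": 0},{"grip": 0,"delta_pos": [0,0,0],"twist": 0},{"grip": 0,"delta_pos": [0,0,0],"twist": 0}]'

```text
clock: 11.65
position: [0.546, 0.0704, 0.0607]
ee_rot: [0.534, 0.458, 0.538, -0.464]
contact_force: [-10.9, -4.5, 5.1]
width: 0.015
```

Run:
```python
from h import *
import pickle
d=cap('wrist'); s=d['st']; print(s['clock'],s['position'],s['contact_force'],s['width'])
V=d['img'].max(2).astype(float); sat=cv2.cvtColor(d['img'],cv2.COLOR_RGB2HSV)[:,:,1]
for r in (125,160,200,240,275): print(r,V[r,380:425].astype(int),'\n  ',sat[r,380:425])
D={n:cap(n) for n in('top','scene')}; D['wrist']=d; pickle.dump(D,open('d6.pkl','wb'))
for r in (170,185,200,215): print('rowsV', V[r,260:285].astype(int))
save(D['scene'],'s6.png',(170,140,330,260),4.5)
```

```text
11.65 [0.54599716 0.07039091 0.06074329] [-10.85464014  -4.48345942   5.0908153 ] 0.014963949136968713
125 [150 153 156 158 160 161 163 164 164 165 165 166 166 166 165 165 164 164
 163 162 162 161 162 162 162 163 162 162 154 133  99  80  80  81  84 104
 131 151 161 163 164 164 164 163 163] 
   [102 102 103 102 102 101 102 101 100 100 100 100 100 101 102 102 101 101
 102 101 101 101 101 102 101 102 101 101  99  92  52   3  13  13   9  10
   8   7   8   6   6   6   6   6   6]
160 [160 161 163 164 164 165 166 166 167 167 166 166 165 164 163 162 161 161
 161 162 162 163 162 155 134 103  82  81  81  88 110 136 154 162 164 164
 165 165 164 163 163 164 164 164 163] 
   [100 101 102 101 101 100 100 100 101 101 100 100 100 101 100 101 101 101
 103 101 102 102 102 100  88  52   0   9  13  12   9   8   7   6   6   6
   8   8   8   8   6   6   6   6   6]
200 [164 165 166 166 166 165 165 164 164 163 161 161 160 161 161 161 161 157
 141 112  85  79  79  85 106 133 153 161 164 165 165 164 164 164 165 165
 165 165 163 163 164 165 167 167 168] 
   [101 102 100 101 101 100 100 101 100 102 101 101 102 
[... 618 characters left out ...]
66 166 166 168 168 169 169 168 168 168
 167 166 165 165 163 163 162 162 162] 
   [102 102 102 102 102 102 103 101  84  44   0  12  12   8   6   5   6   8
   8   8   8   6   8   8   6   6   8   8   6   8   6   6   6   6   6   8
   8   8   6   8   6   8   8   8   6]
rowsV [111 111 113 113 114 113 114 113 105  88 102 137 154 157 156 156 155 154
 153 153 154 155 156 157 158]
rowsV [108 108 110 109 110 110 110 111 110 109 116 139 153 157 156 155 154 154
 153 154 155 156 156 157 159]
rowsV [130 128 127 127 129 132 136 139 141 143 138 127 129 147 155 155 154 154
 154 155 155 155 156 158 159]
rowsV [136 136 137 138 138 139 140 141 141 140 135 129 137 149 155 155 154 154
 154 154 155 155 157 158 159]
```

View pics/s6.png

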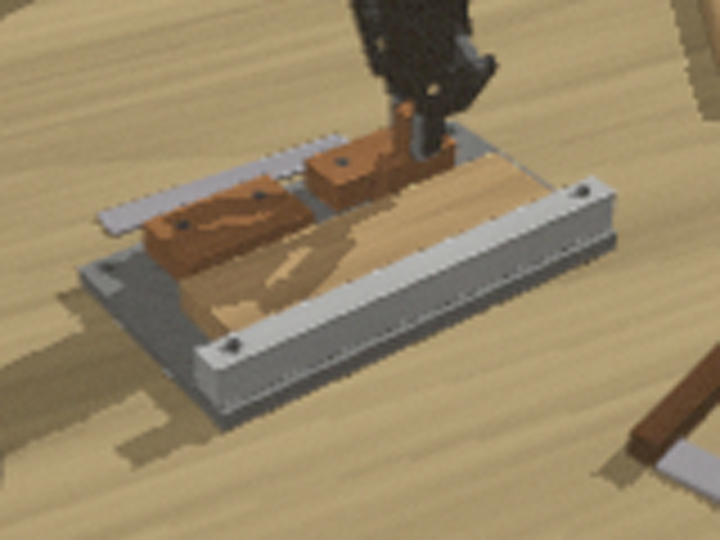

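```bash
cat > g.py <<'E'
from h import *
from scipy.spatial.transform import Rotation as Ro
def edge(I,r,a,b,sgn):
    G=sgn*np.gradient(I[r])[a:b]; k=G.argmax(); G=np.clip(G,0,None); lo=max(k-2,0); w=G[lo:k+3]; return a+np.average(np.arange(lo,lo+len(w)),weights=w)
def gap(d):
    V=d['img'].max(2).astype(float); sat=cv2.cvtColor(d['img'],cv2.COLOR_RGB2HSV)[:,:,1].astype(float)
    rows=range(122,280); c0=np.interp(rows,[125,160,200,240,275],[410,405,399,393.5,388.5]).astype(int)
    B=plane(d,[(edge(sat,r,c-4,c+5,-1),r) for r,c in zip(rows,c0)],.039)
    F=plane(d,[(edge(V,r,c+1,c+13,1),r) for r,c in zip(rows,c0)],.045)
    S=[np.polyfit(P[:,1],P[:,0],1) for P in(B,F)]
    print('yaw batten,fence',[np.degrees(-np.arctan(c[0])).round(2) for c in S],'y range',B[:,1].min().round(3),B[:,1].max().round(3))
    for y in(.14,.1,.05,0,-.11): print('  gap mm at y',y,((np.polyval(S[1],y)-np.polyval(S[0],y))*989).round(2))
    w,x,y,z=d['st']['ee_rot']; T=Ro.from_quat([x,y,z,w]).as_matrix(); print('tool x',T[:,0].round(4),'yaw',np.degrees(np.arctan2(T[1,1],T[0,1])).round(2))
E
python3 - <<'E'
from g import *
import pickle
D=pickle.load(open('d6.pkl','rb')); gap(D['wrist'])
E
```

```text
yaw batten,fence [np.float64(8.51), np.float64(8.55)] y range 0.053 0.143
  gap mm at y 0.14 0.03
  gap mm at y 0.1 0.06
  gap mm at y 0.05 0.09
  gap mm at y 0 0.13
  gap mm at y -0.11 0.2
tool x [-0.01   -0.0025 -0.9999] yaw 8.66
```

Emit:
step_arm --increments '[{"grip": 0,"delta_pos": [0.001,0.00015,0],"twist": 0},{"grip": 0,"delta_pos": [0,0,0],"twist": 0},{"grip": 0,"delta_pos": [0,0,0],"twist": 0},{"grip": 0,"delta_pos": [0,0,0],"twist": 0},{"grip": 0,"delta_pos": [0,0,0],"twist": 0},{"grip": 0,"delta_pos": [0,0,0],"twist": 0}]'

```text
clock: 12.3
position: [0.5461, 0.0704, 0.0607]
ee_rot: [0.534, 0.457, 0.539, -0.464]
contact_force: [-12.6, -5.1, 7.2]
width: 0.0149
```

Run:
```python
from g import *
d=cap('wrist'); s=d['st']; print(s['clock'],s['position'],s['contact_force'],s['width'],abs(s['qd']).max()); gap(d)
save(d,'w7.png',(200,140,330,270),4.5)
```

```text
12.3 [0.54613151 0.070364   0.0607195 ] [-12.59805116  -5.14270931   7.22014002] 0.01488275672568399 0.001218681525357288
yaw batten,fence [np.float64(8.54), np.float64(8.55)] y range 0.053 0.143
  gap mm at y 0.14 0.04
  gap mm at y 0.1 0.04
  gap mm at y 0.05 0.04
  gap mm at y 0 0.04
  gap mm at y -0.11 0.04
tool x [-0.0117 -0.0028 -0.9999] yaw 8.67
```

View pics/w7.png

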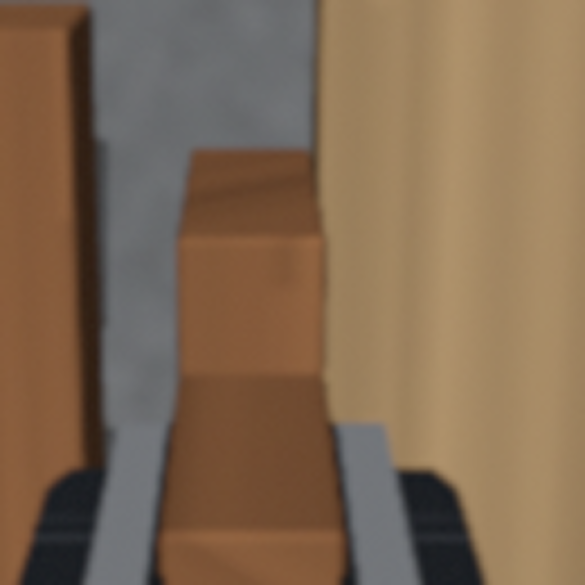

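The block's right face bears on the batten (columns 315–325) and stays upright. The stop is clear on the left (column 100), and the fingers sit above the batten. Everything is flush and still, so I'm handing the job in.

```bash
python3 -c "
from rig import manip
print(manip.sign_off()); s=manip.get_state(); print(s['clock'],s['contact_force'],s['width'])"
```

```text
the job is handed in; nothing more can be done
None
the job is handed in; nothing more can be done
```

I gripped the brown push block and lowered it upright and square into the gap in front of the short (left) stop. I then pushed the batten back onto the fence and handed in at about 12.3 s, still gripping and pressing.

**Last checks before hand-in:**
- **Flushness:** the batten and fence lines were parallel to within 0.01°, about 0.04 mm apart. I measured this over the left part only (y 0.053 to 0.143 m). The right end is extrapolated, though the scene picture also looked flush there.
- **Push:** the force on the tool was about 13.6 N horizontally, mostly along the jig's +x. There was also about 7 N upward and about 3 N sideways, which I did not explain.
- **Block:** it was near the stop's middle line, within 1° of square, with the tool tilted about 0.012 rad and the foot about 3 mm above the board. The grip was set to 100 N with the opening steady at 14.9 mm.
- **Stillness and clearance:** joint speeds were nearly zero. The fingers looked clear of the batten, and the long stop and bystanders were not approached.

The measured opening reads about 1 mm under the block's 16 mm, which I put down to pad give. The contact forces between block and batten, and batten and fence, were only inferred from the tool force.

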